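Clear the cooking zone and slide the pot onto it

TASK

First push the small tin that stands in the large cooking ring along the surface until it is right off the black glass hob, standing on the steel worktop; then push the empty pot along the glass so that it sits centred on the large ring. Only push them, gently, with the fingers: do not grip, lift or tip either one, and do not knock the pot and the tin together. Leave everything else where it stands.

Things in the scene. Friction and masses are not known exactly. Their poses are not given: they have to be found in the camera images.
- hob: black glass hob flush in the steel worktop (surface z = 0, no step at its edge), 300 mm along its own x, 500 mm along its own y, at a slight yaw. Origin at its centre, z up. Beyond each short edge (own y = +/-250 mm) the worktop is free for 110 mm outward and 60 mm either side of the hob's x = 0.
- large_ring: the large cooking zone: a white circle 190 mm across printed flat on the glass. Origin at its centre. The two rings lie at the hob's own x = 0, y = +130 mm and -130 mm, either way round.
- small_ring: the small cooking zone: a white circle 120 mm across printed flat on the glass. Origin at its centre. The pot starts standing over it.
- pot: empty open round aluminium pot, 170 mm across, 75 mm tall, wall 4 mm, base 5 mm, 0.55 to 0.95 kg. Its mouth is 162 mm across: shut fingers fit inside and can push the wall from within. Two grey lug handles along its own x reach 120 mm from its axis, about 60 mm above the glass. Origin at the centre of its underside, z up.
- tin: small closed food tin with a plain paper band, upright, 68 mm across, 60 mm tall, about 0.22 kg (0.15 to 0.31). Starts inside the large ring. Origin at the centre of its underside, z up.
- oil_bottle: bystander, to be left alone: amber oil bottle, 62 mm across, 220 tall. Origin at the underside.
- basil: bystander, to be left alone: basil plant in a terracotta pot, 94 mm across at its rim, about 165 tall with leaves. Origin at the underside.
- tall_can: bystander, to be left alone: tall food can, 74 mm across, 110 tall. Origin at the underside.
- bowl: bystander, to be left alone: white bowl, 120 mm across, 55 tall. Origin at the underside.
- pepper_mill: bystander, to be left alone: turned wooden pepper mill, 54 mm across, 163 tall. Origin at the underside.
- mug: bystander, to be left alone: mug, 80 mm across, 90 tall. Origin at the underside.
- jar: bystander, to be left alone: glass jar with a lid, 66 mm across, 90 tall. Origin at the underside.
- spoon: bystander, to be left alone: wooden spoon lying flat on the worktop. Origin at the underside.

How it is judged (in metres and radians):
On the way, in this order (a step that is already met when the one before it is completed fails the run):
1. the tin stands wholly off the glass on the worktop ((y of tin in the frame of hob above 0.284 m or y of tin in the frame of hob below -0.284 m or x of tin in the frame of hob above 0.184 m or x of tin in the frame of hob below -0.184 m) and height (world z) of tin between -0.006 and 0.006 m and angle between tin's own z axis and vertical below 0.08 rad and linear speed of tin below 0.01 m/s), for 0.2 s.
2. the pot sits centred on the large ring (horizontal distance between pot and large_ring below 0.015 m and height (world z) of pot between -0.006 and 0.006 m and angle between pot's own z axis and vertical below 0.08 rad and linear speed of pot below 0.01 m/s), for 0.2 s.
At the end, for the whole second after the job is handed in: The pot stands level and at rest with its centre within 15 mm of the large ring's centre; the tin stands upright and at rest on the worktop with the whole of it off the glass (its axis more than 34 mm outside the hob's edge, on any side) (all of step 1 and all of step 2); the robot touches nothing.
It fails at once if the pot is lifted (over 10 mm) or tipped (height (world z) of pot above 0.01 m or angle between pot's own z axis and vertical above 0.15 rad).
It fails at once if the tin is lifted (over 10 mm) or tipped (height (world z) of tin above 0.01 m or angle between tin's own z axis and vertical above 0.25 rad).
It fails at once if the pot or the tin is gripped or shoved hard (over 30 N from the fingers) (contact force between the fingers and pot above 30 N or contact force between the fingers and tin above 30 N).
It fails at once if the pot and the tin are knocked together (contact force between pot and tin above 0.5 N).
It fails at once if a bystander is moved by more than 20 mm (distance of any of oil_bottle, basil, tall_can, bowl, pepper_mill, mug, jar, spoon from where it was at the start of the episode above 0.02 m).
It also fails if it takes over 58 s, if anything falls off the work surface, if the arm or the gripper's body presses on something with over 40 N, if the wrist force passes 120 N, or if a joint passes its speed limit or range.

ROBOT

A 6-joint arm with a two-finger parallel gripper is mounted at the origin on the work surface. World frame = base frame: x ahead of the robot, y to its left, z up, the work surface at z = 0. Lengths are in m, angles in degrees, forces in N, time in s.
With the tool pointing down it reaches from about 0.375 to 0.9 m from the base axis. Payload 3.1 kg.
Tool frame: the origin (TCP) lies between the finger pads; the fingertips stand 11 mm ahead of it and the grasp point (between the pads) lies 8 mm behind it; z points along the fingers, y is the line along which they close (so a half turn about z gives the same grasp; the last joint's range is limited). The gripper opens to 87 mm and grips with 3 to 60 N. Pads are 19 mm wide; open, the fingers measure 117 mm over their backs; the gripper's body (75 mm by 190 mm) begins 51 mm behind the grasp point.
Start: joints at [58.47, 30.224, 82.088, -0, 67.689, -10.227], TCP at [0.227, 0.582, 0.234] pointing down, gripper open.
Joint ranges: [-176.69, 176.69], [-43.24, 126.21], [12.49, 139.97], [-82, 262], [0, 151.66], [-163.58, 163.58]. Speed limits (degrees/s): [159.86, 159.86, 180, 180, 180, 180].

INTERFACE

Orientations are given as a 3x3 rotation matrix whose columns are the frame's x, y, z axes.
In Python, from rig import bot, viewer, workorder, models gives the robot as it stands.
- The arm moves only by the shell command python3 -m jog 'ROWS'. ROWS is JSON, a list of rows, each a list of 7 numbers: the opening, from 0 (shut) to 1 (fully open), then the shift along the tool's x, y, z in m, then the turn, a rotation vector about the tool's x, y, z in degrees. In form: [[claw, x, y, z, ax, ay, az], ...]. A call has 1 to 20 rows; each row is the pose to reach, as a shift and turn from the pose commanded when the call began, along the tool's axes at that moment; what a row does not reach only later rows make up. A row lasts 1/8 s, in which the tool goes at most 62.5 mm and 10.7 degrees, less where a joint would pass 70% of its speed; a pose out of reach is approached as far as the arm can. A call with a gripper value outside its range is refused whole. The fingers move at their own pace and stop on an object; the grip force is fixed at half the most. Time passes only in rows, so rows that repeat a pose let the fingers close. It gives the time, the measured TCP pose, the force, the opening and the grip force at its end, in the units of the state.
- bot.read_state(): the state, without advancing time (a new reading comes with each control period).
- viewer.capture(name): name is "scene" or "top" or "wrist"; returns (picture, depth): 400x640x3 uint8, blue, green, red; 400x640 float32, m along the optical axis (not along the pixel's ray), 0 where there is no reading.
- viewer.camera_info(name): a dict with "fx", "fy", "cx", "cy" (pixels), "world_to_cam" (4x4, takes a point from world to camera coordinates). Camera axes: x right, y down, z forward; pixel columns grow to the right and rows downward; lengths in m; the calibration is good to about 2 mm. A picture is of the moment at which its call begins: read the wrist's pose just before it. camera_info takes no time and is no camera call; for the wrist camera it gives the pose at the moment of the call.
- workorder.hand_in(): hands the job in; it is judged then, once.
Trained networks look in the newest picture that a camera, given by its name, has taken for a name from the list of things; names that differ only in an ending like _2 or _b are one class to them, and where a whole thing is asked for, a point or a joint stands for the part that bears it (a point fixed in the world has none). Each returns a list of dicts, best first, with "p" (0 to 1); they miss things now and then, are a little off and sometimes report something else, mostly with a low value. They report only what shows in the picture. A call takes as long as a camera call.
- models.outline_of(camera, thing): "mask" (400x640 bool, what is visible of it).
- models.tip_of(camera, thing): "xyz" ([x, y, z] in m, in world coordinates, good to about 4 mm: a listed point, or the origin of a listed thing).
The state is a dict: "time_s": time; "joint_positions": joint angles; "qvel": joint speeds; "tau": joint torques, N m; "position": TCP position; "tcp_rot": TCP orientation; "force": force on the tool from outside, world axes, zero at the start; "moment": the same for the moment, N m; "opening": opening from 0.0 (shut) to 1.0 (fully open); "grasp_force": force on a finger pad.
Only numpy, scipy, OpenCV 4.12 (cv2) and the standard library are available. Lean on these libraries where they do the work, as an engineer would, in place of code of your own. Each camera call takes 0.05 s, during which the arm holds its last target. There are 200 camera calls.

## Working session

There is one attempt and no reset: what is moved stays moved. The work goes in short steps, Python scripts to look and compute and a shell command to move; the robot and the scene stay as the last step left them, time stands still between calls to the robot, and variables do not carry over. Pictures are saved under pics/ and viewed, at most 10 in all, crops included, and the job is handed in when it is done.

```bash
ls; mkdir -p pics
cat > look.py <<'E'
import numpy as np, cv2
from rig import bot, viewer, workorder, models
def shot(cam,name=None):
    p,d=viewer.capture(cam); i=viewer.camera_info(cam)
    if name: cv2.imwrite('pics/'+name+'.png',p)
    return p,d,i
def back(i,u,v,z=None,depth=None):
    T=np.linalg.inv(np.array(i['world_to_cam'])); r=np.array([(u-i['cx'])/i['fx'],(v-i['cy'])/i['fy'],1.0])
    o=T[:3,3]; w=T[:3,:3]@r
    s=depth if depth is not None else (z-o[2])/w[2]
    return o+s*w
E
python3 - <<'E'
from look import *
s=bot.read_state(); print(s['time_s'],s['position'],np.round(s['tcp_rot'],3).tolist(),s['opening'])
for c in ('top','scene'):
    p,d,i=shot(c,c+'1')
    for t in ('hob','large_ring','small_ring','pot','tin')+(('oil_bottle','basil','tall_can','bowl','pepper_mill','mug','jar','spoon') if c=='top' else ()):
        r=models.tip_of(c,t); print(c,t,[(np.round(x['xyz'],3).tolist(),round(x['p'],2)) for x in r[:2]])
E
```

```text
pics
0.0 [0.22665733 0.58168564 0.23255972] [[-0.932, 0.363, -0.001], [0.363, 0.932, -0.002], [0.0, -0.002, -1.0]] 0.9975009093774295
top hob [([0.552, -0.017, 0.004], 0.7)]
top large_ring [([0.556, -0.147, -0.003], 0.82)]
top small_ring []
top pot [([0.569, 0.088, 0.001], 0.57)]
top tin [([0.542, -0.133, 0.002], 0.9)]
top oil_bottle [([0.747, 0.168, 0.001], 0.72)]
top basil [([0.771, -0.036, -0.001], 0.67), ([0.693, -0.325, 0.0], 0.24)]
top tall_can [([0.764, -0.19, 0.002], 0.87), ([0.749, 0.168, 0.004], 0.71)]
top bowl [([0.426, -0.364, 0.003], 0.71)]
top pepper_mill [([0.666, 0.302, -0.001], 0.73)]
top mug [([0.377, 0.343, 0.0], 0.83)]
top jar [([0.69, -0.323, 0.002], 0.68)]
top spoon [([0.574, -0.485, 0.001], 0.8)]
scene hob [([0.551, -0.018, -0.001], 0.94)]
scene large_ring [([0.556, -0.15, 0.004], 0.63)]
scene small_ring []
scene pot [([0.571, 0.086, 0.001], 0.63), ([0.694, -0.328, 0.0], 0.2)]
scene tin [([0.542, -0.129, 0.001], 0.56)]
```

View pics/top1.png

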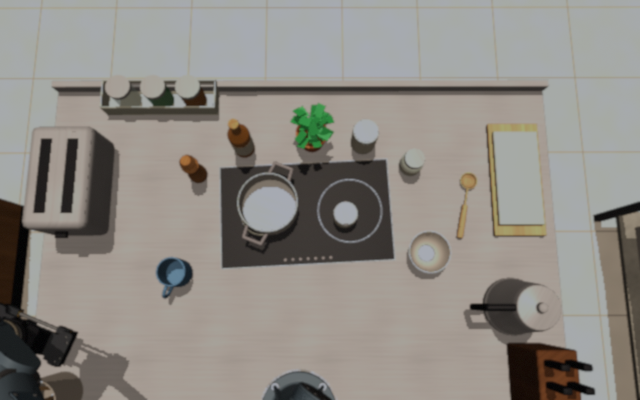

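Run:
```python
from look import *
p,d,i=shot('top')
print({k:np.round(v,3).tolist() for k,v in i.items()})
print('glass depth z chk')
for n in ('hob','large_ring','pot','tin'):
    r=models.outline_of('top',n)
    if not r: print(n,'none');continue
    m=r[0]['mask'].astype(np.uint8); c=max(cv2.findContours(m,0,2)[0],key=cv2.contourArea)
    print(n,r[0]['p'],cv2.minAreaRect(c),cv2.minEnclosingCircle(c))
    if n in('hob','large_ring'):
        w=np.array([back(i,*q[0],z=0)[:2] for q in c],np.float32)
        print('  world',cv2.minAreaRect(w),cv2.minEnclosingCircle(w))
    v,u=np.nonzero(m); ok=d[v,u]>0; P=np.array([back(i,a,b,depth=d[b,a]) for a,b in zip(u[ok],v[ok])])
    print('  z pct',np.percentile(P[:,2],[5,50,95]).round(4))
    if n in('pot','tin'):
        t=P[P[:,2]>np.percentile(P[:,2],97)-.006]; print('  top',t.mean(0).round(4),cv2.minEnclosingCircle(t[:,:2].astype(np.float32)),cv2.minAreaRect(t[:,:2].astype(np.float32)))
```

```text
{'fx': 499.585, 'fy': 499.585, 'cx': 315.946, 'cy': 201.781, 'world_to_cam': [[-0.003, -1.0, -0.001, -0.046], [-0.982, 0.003, -0.187, 0.573], [0.187, 0.0, -0.982, 1.37], [0.0, 0.0, 0.0, 1.0]]}
glass depth z chk
hob 0.87 ((304.6873474121094, 212.955810546875), (104.11945343017578, 174.8352813720703), 87.0390625) ((303.9984130859375, 215.02053833007812), 99.3105239868164)
  world ((0.5529869794845581, -0.015136659145355225), (0.3114967942237854, 0.5114101767539978), 2.881375789642334) ((0.5517681837081909, -0.014833956956863403), 0.2933684289455414)
  z pct [-0.0043  0.0009  0.0063]
large_ring 0.97 ((349.1000061035156, 210.20001220703125), (63.56177520751953, 62.2968635559082), 18.434947967529297) ((349.0116882324219, 210.2943878173828), 32.093894958496094)
  world ((0.5588988661766052, -0.14582739770412445), (0.18717430531978607, 0.18701642751693726), 70.81077575683594) ((0.559110701084137, -0.14554591476917267), 0.09484897553920746)
  z pct [-0.0037  0.0017  0.0068]
pot 0.56 ((266.71502685546875, 202.6189422607422), (80.11591339111328, 60.37156677246094), 81.38435363769531) ((267.5, 203.0), 42.723045349121094)
  z pct [0.0005 0.0072 0.074 ]
  top [0.5694 0.0916 0.0747] ((0.5672916769981384, 0.08072312921285629), 0.1175827831029892) ((0.5744323134422302, 0.08517256379127502), (0.17051900923252106, 0.18568195402622223), 31.92790412902832)
tin none
```

The top view shows the hob tilted slightly. The pot is at about (268,205), with handles at (280,172) and (256,236). The large ring is at (349,210) with the tin in it at (346,214). The bowl (429,252) and jar (413,161) are beyond the right short edge. The network positions agree across both views. I'll push the tin off that right edge (-y), between the jar and the bowl.

```bash
python3 -m jog '[[0.45,-0.517,-0.4845,0,0,0,61.9],[0.45,-0.517,-0.4845,0,0,0,61.9],[0.45,-0.517,-0.4845,0,0,0,61.9],[0.45,-0.517,-0.4845,0,0,0,61.9],[0.45,-0.517,-0.4845,0,0,0,61.9],[0.45,-0.517,-0.4845,0,0,0,61.9],[0.45,-0.517,-0.4845,0,0,0,61.9],[0.45,-0.517,-0.4845,0,0,0,61.9],[0.45,-0.517,-0.4845,0,0,0,61.9],[0.45,-0.517,-0.4845,0,0,0,61.9],[0.45,-0.517,-0.4845,0,0,0,61.9],[0.45,-0.517,-0.4845,0,0,0,61.9],[0.45,-0.517,-0.4845,0,0,0,61.9],[0.45,-0.517,-0.4845,0,0,0,61.9],[0.45,-0.517,-0.4845,0,0,0,61.9],[0.45,-0.517,-0.4845,0,0,0,61.9]]'
python3 - <<'E'
from look import *
s=bot.read_state(); print(s['time_s'],s['position'],np.round(s['tcp_rot'],3).tolist(),s['opening'])
for c in('wrist','top'):
  p,d,i=shot(c,c+'2')
  for t in ('large_ring','small_ring','pot','tin','hob'):
    r=models.tip_of(c,t); print(c,t,[(np.round(x['xyz'],3).tolist(),round(x['p'],2)) for x in r[:2]])
E
```

```text
time_s: 3.25
position: [0.5322, -0.0556, 0.2337]
tcp_rot: [[-0.12, 0.993, -0.0], [0.993, 0.12, 0.0], [0.0, -0.0, -1.0]]
force: [0.1, 0.2, 0.8]
opening: 0.451
grasp_force: 0.0
3.25 [ 0.5322376  -0.05559311  0.23370456] [[-0.12, 0.993, -0.0], [0.993, 0.12, 0.0], [0.0, -0.0, -1.0]] 0.45069197986380255
wrist large_ring []
wrist small_ring []
wrist pot [([0.568, 0.086, 0.0], 0.96)]
wrist tin [([0.534, -0.133, 0.001], 0.91)]
wrist hob [([0.551, -0.02, -0.001], 0.87)]
top large_ring [([0.555, -0.152, 0.0], 0.84)]
top small_ring []
top pot [([0.571, 0.089, -0.001], 0.65)]
top tin [([0.545, -0.132, -0.0], 0.79)]
top hob [([0.55, -0.017, 0.001], 0.92)]
```

View pics/wrist2.png

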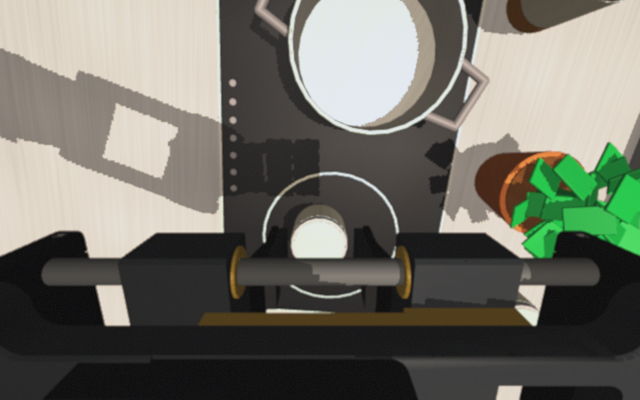

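The wrist view shows the tin at (320,237) centred ahead of the fingers, with clear glass between it and the pot for lowering them. I'll lower and push slowly.

```bash
python3 -m jog '[[0.45,0,0,0.05,0,0,0],[0.45,0,0,0.1,0,0,0],[0.45,0,0,0.15,0,0,0],[0.45,0,0,0.185,0,0,0],[0.45,0,0,0.193,0,0,0],[0.45,0,0,0.193,0,0,0],[0.45,-0.01,0,0.193,0,0,0],[0.45,-0.02,0,0.193,0,0,0],[0.45,-0.026,0,0.193,0,0,0],[0.45,-0.031,0,0.193,0,0,0],[0.45,-0.036,0,0.193,0,0,0],[0.45,-0.041,0,0.193,0,0,0],[0.45,-0.047,0,0.193,0,0,0],[0.45,-0.054,0,0.193,0,0,0],[0.45,-0.062,0,0.193,0,0,0],[0.45,-0.070,0,0.193,0,0,0],[0.45,-0.078,0,0.193,0,0,0],[0.45,-0.086,0,0.193,0,0,0],[0.45,-0.092,0,0.193,0,0,0],[0.45,-0.095,0,0.193,0,0,0]]'
python3 - <<'E'
from look import *
for c in('top','scene'):
  p,d,i=shot(c,c+'3')
  r=models.tip_of(c,'tin'); print(c,[(np.round(x['xyz'],3).tolist(),round(x['p'],2)) for x in r[:2]])
E
```

```text
time_s: 6.35
position: [0.544, -0.1518, 0.0405]
tcp_rot: [[-0.118, 0.993, 0.0], [0.993, 0.118, -0.0], [-0.0, 0.0, -1.0]]
force: [0.5, 2.9, 1.1]
opening: 0.447
grasp_force: 1.1
top [([0.665, 0.3, -0.004], 0.4)]
scene [([0.547, -0.186, -0.002], 0.58), ([0.376, 0.345, -0.001], 0.17)]
```

View pics/scene3.png

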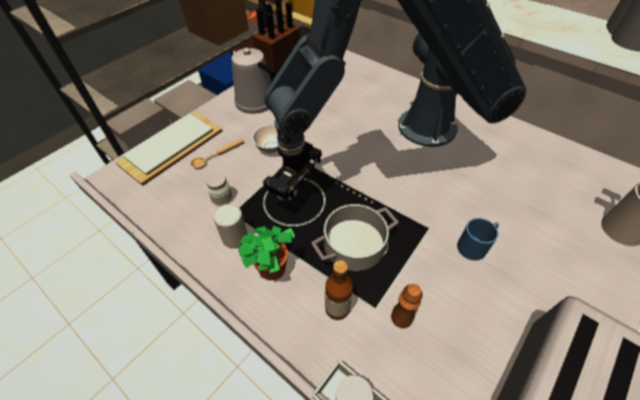

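The scene view shows the gripper at about (295,165) behind the tin and everything else undisturbed. The force is about 3 N and the tin sits 37 mm ahead of the TCP as planned. I'll keep pushing.

```bash
python3 -m jog '[[0.45,-0.004,0,0,0,0,0],[0.45,-0.01,0,0,0,0,0],[0.45,-0.018,0,0,0,0,0],[0.45,-0.026,0,0,0,0,0],[0.45,-0.034,0,0,0,0,0],[0.45,-0.042,0,0,0,0,0],[0.45,-0.05,0,0,0,0,0],[0.45,-0.058,0,0,0,0,0],[0.45,-0.066,0,0,0,0,0],[0.45,-0.074,0,0,0,0,0],[0.45,-0.082,0,0,0,0,0],[0.45,-0.09,0,0,0,0,0],[0.45,-0.098,0,0,0,0,0],[0.45,-0.106,0,0,0,0,0],[0.45,-0.114,0,0,0,0,0],[0.45,-0.122,0,0,0,0,0],[0.45,-0.13,0,0,0,0,0],[0.45,-0.136,0,0,0,0,0],[0.45,-0.14,0,0,0,0,0],[0.45,-0.14,0,0,0,0,0]]'
python3 - <<'E'
from look import *
for c in('top','scene','wrist'):
  p,d,i=shot(c,c+'4')
  r=models.tip_of(c,'tin'); print(c,[(np.round(x['xyz'],3).tolist(),round(x['p'],2)) for x in r[:2]])
E
```

```text
time_s: 9.05
position: [0.5607, -0.2911, 0.0406]
tcp_rot: [[-0.118, 0.993, 0.001], [0.993, 0.118, -0.001], [-0.001, 0.0, -1.0]]
force: [-0.4, 1.1, 1.1]
opening: 0.45
grasp_force: 0.5
top []
scene [([0.375, 0.344, -0.001], 0.63), ([0.564, -0.328, -0.001], 0.57)]
wrist [([0.561, -0.329, 0.0], 0.88)]
```

```bash
python3 -m jog '[[0.45,0.015,0,0,0,0,0],[0.45,0.03,0,0,0,0,0],[0.45,0.03,0,-0.05,0,0,0],[0.45,0.03,0,-0.1,0,0,0],[0.45,0.03,0,-0.15,0,0,0],[0.45,0.03,0,-0.19,0,0,0],[0.45,0.08,0.007,-0.19,0,0,2],[0.45,0.13,0.014,-0.19,0,0,4],[0.45,0.18,0.024,-0.19,0,0,6],[0.45,0.23,0.034,-0.19,0,0,8],[0.45,0.28,0.041,-0.19,0,0,10],[0.45,0.32,0.0475,-0.19,0,0,10],[0.45,0.341,0.0475,-0.19,0,0,10],[0.45,0.341,0.0475,-0.19,0,0,10],[0.45,0.341,0.0475,-0.19,0,0,10]]'
python3 - <<'E'
from look import *
H=[];R=[];P=[]
for c in('top','scene','top','scene'):
  p,d,i=shot(c,c+'5')
  for t in ('tin','large_ring','pot','hob','small_ring'):
    r=models.tip_of(c,t); print(c,t,[(np.round(x['xyz'],3).tolist(),round(x['p'],2)) for x in r[:2]])
  for t in('hob','large_ring'):
    r=models.outline_of(c,t)
    if r:
      q=max(cv2.findContours(r[0]['mask'].astype(np.uint8),0,2)[0],key=cv2.contourArea)
      w=np.array([back(i,*a[0],z=0)[:2] for a in q],np.float32); print('  ',t,cv2.minAreaRect(w),cv2.fitEllipse(w))
E
```

```text
time_s: 11.22
position: [0.5673, 0.0529, 0.2305]
tcp_rot: [[0.056, 0.998, -0.0], [0.998, -0.056, -0.001], [-0.001, 0.0, -1.0]]
force: [-0.3, 0.7, 0.2]
opening: 0.451
grasp_force: 0.0
top tin [([0.567, -0.329, 0.0], 0.91), ([0.747, 0.166, 0.001], 0.55)]
top large_ring [([0.553, -0.15, -0.001], 0.7)]
top pot []
top hob [([0.549, -0.018, 0.001], 0.68)]
top small_ring [([0.558, -0.149, -0.004], 0.44)]
   hob ((0.5575107336044312, -0.08778220415115356), (0.30929285287857056, 0.361338347196579), 2.772897720336914) ((0.5466042160987854, -0.112458236515522), (0.34095171093940735, 0.40532824397087097), 50.3040657043457)
   large_ring ((0.5588697195053101, -0.14627203345298767), (0.1860574185848236, 0.18626174330711365), 44.498809814453125) ((0.5592057704925537, -0.1454920768737793), (0.18763796985149384, 0.18846526741981506), 170.65638732910156)
scene tin [([0.563, -0.323, 0.001], 0.75)]
scene large_ring [([0.554, -0.146, 0.001], 0.66)]
scene pot []
scene hob [([0.551, -0.016, -0.001], 0.97)]
scene small_ring [([0.555, -0.147, 0.002], 0.61)]
   hob ((0.5527133941650391, -0.01928040385246277),
[... 977 characters left out ...]
027770996094, 0.18833327293395996), 108.1388931274414)
scene tin [([0.563, -0.327, -0.0], 0.75)]
scene large_ring [([0.554, -0.15, 0.003], 0.65)]
scene pot [([0.57, 0.089, 0.0], 0.63)]
scene hob [([0.549, -0.018, -0.001], 0.86)]
scene small_ring []
   hob ((0.5520590543746948, -0.018104344606399536), (0.3080195188522339, 0.5085052847862244), 2.640209436416626) ((0.5477098822593689, 0.0062451669946312904), (0.31203529238700867, 0.5936898589134216), 1.712109923362732)
   large_ring ((0.5590569972991943, -0.1492026150226593), (0.18520277738571167, 0.18733961880207062), 38.80244445800781) ((0.5587410926818848, -0.14850963652133942), (0.18722060322761536, 0.18966449797153473), 121.40333557128906)
```

View pics/top5.png

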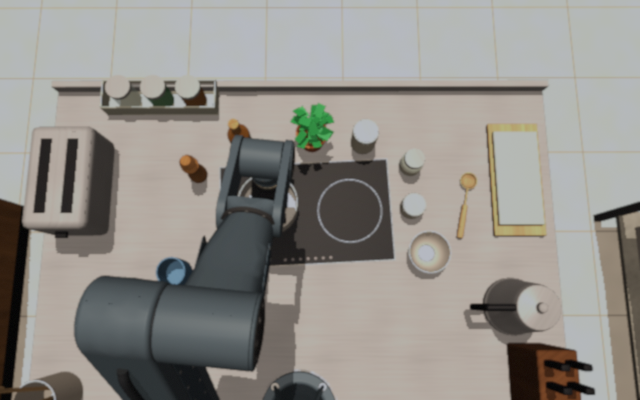

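The top view shows the tin standing at (413,206), clear of the hob edge at about x=390 and between the jar and the bowl. The large ring, at (349,210), is now empty. Hob-frame y of the tin is about -0.31, so step 1 is met. Next I'll lower the fingers inside the pot and push its -y wall from within.

```bash
python3 -m jog '[[0.45,0,0,0.05,0,0,0],[0.45,0,0,0.1,0,0,0],[0.45,0,0,0.15,0,0,0],[0.45,0,0,0.185,0,0,0],[0.45,0,0,0.197,0,0,0],[0.45,0,0,0.197,0,0,0],[0.45,-0.008,0,0.197,0,0,0],[0.45,-0.016,0,0.197,0,0,0],[0.45,-0.020,0,0.197,0,0,0],[0.45,-0.024,0,0.197,0,0,0],[0.45,-0.028,0,0.197,0,0,0],[0.45,-0.032,0,0.197,0,0,0],[0.45,-0.036,0,0.197,0,0,0],[0.45,-0.042,0,0.197,0,0,0],[0.45,-0.049,0,0.197,0,0,0],[0.45,-0.057,0,0.197,0,0,0],[0.45,-0.065,0,0.197,0,0,0],[0.45,-0.073,0,0.197,0,0,0],[0.45,-0.079,0,0.197,0,0,0],[0.45,-0.082,0,0.197,0,0,0]]'
python3 - <<'E'
from look import *
for c in('top','scene','wrist'):
  p,d,i=shot(c,c+'6')
  r=models.tip_of(c,'pot'); print(c,[(np.round(x['xyz'],3).tolist(),round(x['p'],2)) for x in r[:2]])
E
```

```text
time_s: 15.32
position: [0.5624, -0.0269, 0.0337]
tcp_rot: [[0.056, 0.998, -0.001], [0.998, -0.056, 0.002], [0.002, -0.001, -1.0]]
force: [-0.1, 6.8, 3.2]
opening: 0.447
grasp_force: 3.1
top []
scene [([0.561, 0.035, -0.002], 0.75), ([0.57, -0.483, 0.002], 0.54)]
wrist [([0.562, 0.034, -0.002], 0.63)]
```

View pics/wrist6.png

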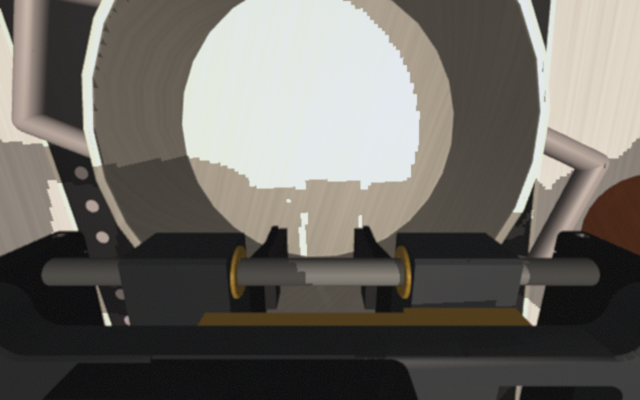

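The wrist view shows both fingers inside the pot against its near wall, with the pot square to the push. It has followed to about (0.5615, 0.0345) at 7 N. I'll continue.

```bash
python3 -m jog '[[0.45,-0.006,0,0,0,0,0],[0.45,-0.014,0,0,0,0,0],[0.45,-0.023,0.001,0,0,0,0],[0.45,-0.032,0.001,0,0,0,0],[0.45,-0.041,0.001,0,0,0,0],[0.45,-0.05,0.001,0,0,0,0],[0.45,-0.059,0.002,0,0,0,0],[0.45,-0.068,0.002,0,0,0,0],[0.45,-0.077,0.002,0,0,0,0],[0.45,-0.086,0.002,0,0,0,0],[0.45,-0.095,0.003,0,0,0,0],[0.45,-0.104,0.003,0,0,0,0],[0.45,-0.113,0.003,0,0,0,0],[0.45,-0.122,0.003,0,0,0,0],[0.45,-0.131,0.003,0,0,0,0],[0.45,-0.14,0.003,0,0,0,0],[0.45,-0.149,0.003,0,0,0,0],[0.45,-0.157,0.003,0,0,0,0],[0.45,-0.163,0.003,0,0,0,0],[0.45,-0.165,0.003,0,0,0,0]]'
python3 - <<'E'
from look import *
for c in('top','scene','wrist'):
  p,d,i=shot(c,c+'7')
  for t in('pot','large_ring'):
    r=models.tip_of(c,t); print(c,t,[(np.round(x['xyz'],3).tolist(),round(x['p'],2)) for x in r[:2]])
E
```

```text
time_s: 18.12
position: [0.5557, -0.1917, 0.0335]
tcp_rot: [[0.056, 0.998, -0.002], [0.998, -0.056, 0.002], [0.002, -0.002, -1.0]]
force: [1.1, 7.6, 4.5]
opening: 0.449
grasp_force: 3.8
top pot []
top large_ring []
scene pot [([0.558, -0.128, -0.002], 0.93)]
scene large_ring []
wrist pot [([0.553, -0.133, -0.002], 0.97)]
wrist large_ring []
```

```bash
python3 -m jog '[[0.45,-0.005,0,0,0,0,0],[0.45,-0.010,0,0,0,0,0],[0.45,-0.014,0,0,0,0,0],[0.45,-0.016,0,0,0,0,0],[0.45,-0.017,0,0,0,0,0],[0.45,-0.017,0,0,0,0,0],[0.45,-0.007,0,0,0,0,0],[0.45,0.01,0,0,0,0,0],[0.45,0.015,0,0,0,0,0],[0.45,0.015,0,-0.04,0,0,0],[0.45,0.015,0,-0.09,0,0,0],[0.45,0.015,0,-0.14,0,0,0],[0.45,0.015,0,-0.2,0,0,0],[0.45,0.07,0,-0.2,0,0,0],[0.45,0.13,0,-0.2,0,0,0],[0.45,0.19,0,-0.2,0,0,0],[0.45,0.25,0,-0.2,0,0,0],[0.45,0.31,0,-0.2,0,0,0],[0.45,0.31,0,-0.2,0,0,0]]'
python3 - <<'E'
from look import *
for c in('top','scene','top','scene'):
  p,d,i=shot(c,c+'8')
  for t in('pot','tin','hob','small_ring','large_ring'):
    r=models.tip_of(c,t); print(c,t,[(np.round(x['xyz'],3).tolist(),round(x['p'],2)) for x in r[:2]])
  if c=='top':
    v,u=np.mgrid[150:270,300:400]; P=np.array([back(i,a,b,depth=d[b,a]) for a,b in zip(u.ravel(),v.ravel()) if d[b,a]>0])
    t=P[(P[:,2]>.066)&(P[:,2]<.085)&(abs(P[:,0]-.557)<.15)&(abs(P[:,1]+.147)<.1)][:,:2]
    A=np.c_[2*t,np.ones(len(t))]; s=np.linalg.lstsq(A,(t**2).sum(1),rcond=None)[0]; print('rim fit',s[:2],np.sqrt(s[2]+s[:2]@s[:2]),len(t))
    q=p[130:290,200:420]; cv2.imwrite('pics/crop8.png',cv2.resize(q,None,fx=3.6,fy=3.6,interpolation=cv2.INTER_CUBIC))
E
```

```text
time_s: 20.95
position: [0.5731, 0.1211, 0.2335]
tcp_rot: [[0.049, 0.999, 0.0], [0.999, -0.049, 0.001], [0.001, 0.0, -1.0]]
force: [-0.2, -1.1, -0.2]
opening: 0.451
grasp_force: 0.0
top pot [([0.555, -0.144, 0.0], 0.86)]
top tin [([0.567, -0.328, 0.0], 0.9), ([0.764, -0.192, -0.002], 0.25)]
top hob [([0.548, -0.02, 0.001], 0.67)]
top small_ring [([0.542, 0.112, 0.003], 0.62)]
top large_ring []
rim fit [ 0.55764629 -0.14357646] 0.08790979095067383 391
scene pot [([0.559, -0.146, 0.0], 0.57)]
scene tin [([0.563, -0.326, 0.002], 0.85)]
scene hob [([0.55, -0.019, -0.003], 0.64)]
scene small_ring [([0.547, 0.116, 0.003], 0.71), ([0.763, -0.193, -0.003], 0.71)]
scene large_ring [([0.432, -0.368, -0.001], 0.67), ([0.763, -0.189, -0.005], 0.16)]
top pot [([0.559, -0.146, 0.0], 0.58)]
top tin [([0.567, -0.327, -0.0], 0.89)]
top hob [([0.551, -0.016, 0.0], 0.58)]
top small_ring [([0.544, 0.114, 0.001], 0.87)]
top large_ring []
rim fit [ 0.55628194 -0.14334331] 0.08843393796717397 396
scene pot [([0.554, -0.146, -0.002], 0.89), ([0.668, 0.305, -0.0], 0.44)]
scene tin [([0.546, 0.116, 0.004], 0.73), ([0.566, -0.326, -0.001], 0.67)]
scene hob []
scene small_ring [([0.548, 0.115, 0.001], 0.63)]
scene large_ring []
```

View pics/crop8.png

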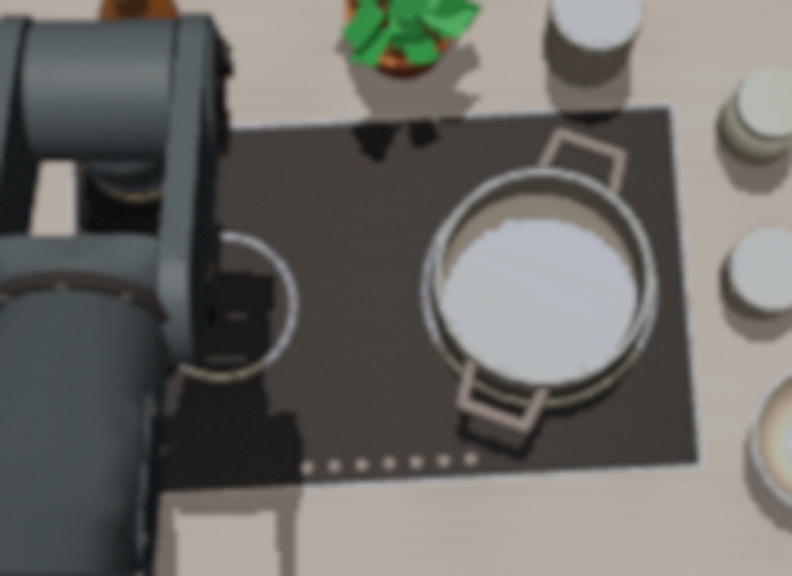

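The crop shows the pot sitting on the large ring around (545,290), with the ring's edge visible around its base. The tin stands on the worktop at (770,270), past the glass edge at x≈690. The pot measures about (0.557, -0.1455) against the ring's (0.557, -0.1475), so the error is about 2 mm. The arm is clear, so I'll hand in.

```bash
python3 -c "
from rig import workorder
print(workorder.hand_in())"
```

```text
the job is handed in; nothing more can be done
None
```

The job is handed in: the tin stands on the steel worktop about 26 mm past the required limit, and the pot sits about 2 mm off the large ring's centre by my measurements (the judge gave no verdict); no bystanders were seen to move.

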